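# Fetch the go-gauge from its spring-lid case

## Task

Press the orange catch on the gauge case and keep a finger over the spring lid so that it does not fly up: let it up slowly all the way until it stands open against its stop. Then take out the gauge with the green knob and stand it on the round blue pad without dropping it, leaving the red-knobbed gauge in its pocket, the lid open and the other things on the bench as they are.

Things in the scene. Friction and masses are not known exactly. Their poses are not given: they have to be found in the camera images.
- case: Black gauge case, grey lid, screwed to the bench. Origin: centre of its underside (z = 0). +x from catch to hinge side, y along the hinge, z up. Base 150 (x) x 180 (y) mm, walls 5 mm thick, rim 50 mm above the bench. A grey catch block (28 x 50 mm, 60 mm high) stands at the middle of the front wall, x = -105 to -77 mm.
- case_floor (a point): Point midway between the two pockets, at x = -18 mm, y = 0 in the case frame, at the height of the pocket floors (14 mm above the bench). Two square pockets, 46 mm wide and 12 mm deep, centred 40 mm either side of it along the case's y, in black rubber. One gauge stands in each; which is where varies.
- catch (a joint): Orange push button on the catch block, travel straight down in m: 0 up, 0.006 fully down. Springs back; about 1.5 N to start, 4.5 N when fully down. The bolt lets the lid go at about 0.004; press it home and the lid lifts at once until something stops it.
- catch_top (a point): Centre of the button's flat top (button 22 mm in diameter): at x = -92 mm, y = 0, z = 75 mm in the case frame when up, 11 mm higher than the closed lid's top, so fully pressed it is still 5 mm higher than the lid.
- lid (a joint): Lid angle in rad about the hinge: 0 shut and latched, 1.65 (95 degrees, just past upright) standing open against its stop. A spring drives it open as soon as the catch lets go, and holds it at the stop: let go, it flies up at many rad/s. About 2 N on its front edge holds it anywhere. To shut it the button must be held down.
- lid_hinge (a point): Middle of the hinge line, at x = +75 mm, y = 0, z = 50 mm in the case frame; hinge axis along the case's y.
- lid_edge (a point): Middle of the lid's free front edge, on its top face: 150 mm from the hinge line along the lid, 14 mm above the lid's underside. The lid is a flat shell 150 x 180 x 14 mm; shut, its top lies 64 mm above the bench.
- gauge_green: Gauge to fetch: steel disc 40 mm in diameter, 12 mm high, with an upright green knob 18 mm in diameter and 30 mm high on it (42 mm in all), 0.14 kg. Origin: centre of its underside; z up along the knob. Under the lid at the start.
- gauge_red: The other gauge, same shape and size, with a red knob; it stays in the case.
- pad: Round blue pad fixed to the bench, 120 mm in diameter, 6 mm thick; origin: centre of its underside. On the left or the right of the case.
- bottle_a: Brown glass bottle, 62 mm in diameter, 210 mm high, standing; origin: centre of its underside. Leave it.
- bottle_b: Another such bottle. Leave it.
- bottle_c: Another such bottle. Leave it.
- tub: White tub of crown caps, 100 mm in diameter, 72 mm high; origin: centre of its underside. It stands on the side of the case where the pad is not. Leave it.
- tape: Roll of brown packing tape lying flat, 100 mm in diameter, 48 mm high; origin: centre of its underside. Leave it.
- wrench: Steel wrench about 170 mm long lying flat on the bench behind the case; its long axis is its x. Leave it.
Mind the look-alikes: they are no part of the job. Several things look just like the case: the one meant starts farthest from the robot's base.

How it is judged:
By the outcome, as a careful person would: the job done as asked, in the order asked, and still so for the second after the job is handed in, with the robot touching nothing.
It also fails if it takes over 66 s, if anything falls off the work surface, if the arm or the gripper's body presses on something with over 40 N, if the wrist force passes 120 N, or if a joint passes its speed limit or range.

## Robot

A 6-joint arm with a two-finger parallel gripper is mounted at the origin on the work surface. World frame = base frame: x ahead of the robot, y to its left, z up, the work surface at z = 0. Lengths are in mm, angles in rad, forces in N, time in s.
With the tool pointing down it reaches from about 275 to 825 mm from the base axis. Payload 4.9 kg.
Tool frame: the origin (TCP) lies at the very end of the fingers, on their centre line; the grasp point (between the pads) lies 19 mm behind it; z points along the fingers, y is the line along which they close (so a half turn about z gives the same grasp; the last joint's range is limited). The gripper opens to 85 mm and grips with 20 to 120 N. Pads are 22 mm wide; open, the fingers measure 114 mm over their backs; the gripper's body (76 mm by 85 mm) begins 54 mm behind the grasp point. The pads swing forward as they close: fully open they stand 13 mm farther back than shut.
Start: joints at [1.127, 0.326, -0.193, 1.052, 0, 1.437], TCP at [167.672, 523.836, 231.281] pointing down, gripper open.
Joint ranges: [-2.65, 2.65], [-0.97, 1.79], [-1.3, 1.35], [-1.93, 2.1], [-1.47, 1.37], [-3.14, 3.14]. Speed limits (rad/s): [2.57, 2.57, 3.14, 3.14, 3.14, 3.14].

## Interface

Orientations are given as [roll, pitch, yaw] about the fixed x, y, z axes, in that order (R = Rz(yaw) Ry(pitch) Rx(roll)).
In Python, from bench import bot, solve_ik, imaging gives the robot as it stands. Calls block until the motion is done:
- bot.move_ptp(position, orientation): joint-space move of the TCP to a pose.
- bot.movel(position, rot=None, max_speed=150, threshold=None): straight line of the TCP; rot=None keeps the orientation; max_speed is the mean speed in mm/s. With threshold (N) it stops when the force on the tool has changed by that much, and returns True; else False.
- bot.move_j(angles): joint-space move.
- bot.grip(opening, effort=None): opening from 0.0 (shut) to 1.0 (fully open); effort is the grip in N (None keeps the last); returns when the fingers have stopped.
- bot.dwell(seconds).
- solve_ik(position, orientation): joint angles nearest the present ones, or None.
- bot.get_state(): the state.
- imaging.capture(name): name is "scene" or "top" or "wrist"; returns the picture (400x640x3 uint8, blue, green, red); there is no depth.
- imaging.camera_model(name): a dict with "K" (3x3 intrinsics, pixels), "position" and "rotation" of the camera in the world. Camera axes: x right, y up, looking along -z (the intrinsics and any distortion apply to the point x, -y, -z); pixel columns grow to the right and rows downward; lengths in mm; the calibration is good to about 2 mm. A picture is of the moment at which its call begins: read the wrist's pose just before it. camera_model takes no time and is no camera call; for the wrist camera it gives the pose at the moment of the call.
A pose or a line that the arm cannot do raises bot.IKError and nothing moves.
- bot.sign_off(): hands the job in; it is judged then, once.
The state is a dict: "t": time; "qpos": joint angles; "joint_velocities": joint speeds; "effort": joint torques, N m; "tcp_pos": TCP position; "orientation": TCP orientation; "contact_force": force on the tool from outside, world axes, zero at the start; "wrist_torque": the same for the moment, N m; "opening": opening from 0.0 (shut) to 1.0 (fully open); "gripper_force": force on a finger pad.
Only numpy, scipy, OpenCV 4.12 (cv2) and the standard library are available. Lean on these libraries where they do the work, as an engineer would, in place of code of your own. Each camera call takes 0.05 s, during which the arm holds its last target. There are 200 camera calls.

## Working session

There is one attempt and no reset: what is moved stays moved. The work goes in short steps, each a Python script; the robot and the scene stay as the last script left them, time stands still between calls to the robot, and variables do not carry over. Pictures are saved under pics/ and viewed, at most 10 in all, crops included, and the job is handed in when it is done.

```bash
ls; mkdir -p pics; python3 - <<'E'
from bench import bot, imaging
import cv2,numpy as np
for n in ("scene","top"):
    im=imaging.capture(n); cv2.imwrite(f"pics/{n}0.png",im)
    m=imaging.camera_model(n); print(n,{k:np.round(np.array(v),3).tolist() if not isinstance(v,str) else v for k,v in m.items()})
print(bot.get_state()['t'])
E
```

```text
pics
scene {'K': [[496.228, 0.0, 325.837], [0.0, 496.228, 201.81], [0.0, 0.0, 1.0]], 'position': [972.49, -697.32, 1149.237], 'rotation': [0.66, -0.016, 0.589]}
top {'K': [[365.84, 0.0, 324.201], [0.0, 365.84, 199.476], [0.0, 0.0, 1.0]], 'position': [450.65, -18.327, 1070.479], 'rotation': [0.076, 0.001, -1.581]}
0.1
```

View pics/top0.png

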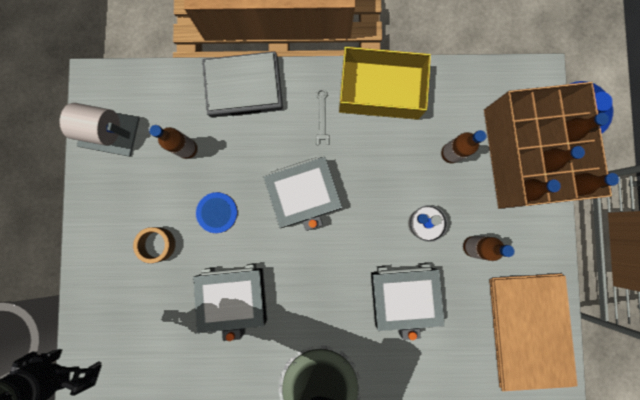

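View pics/scene0.png

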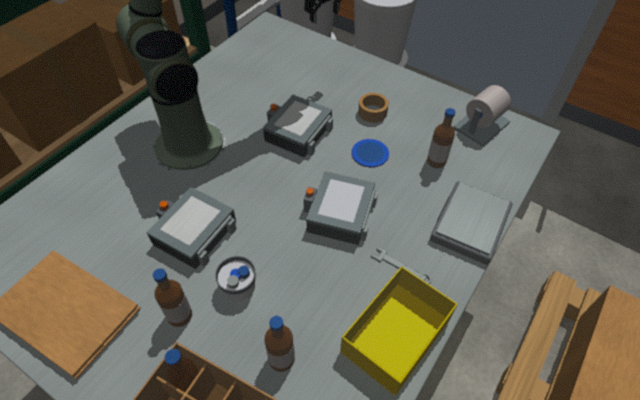

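Top view: three cases with an orange catch, at (305,192), (230,298) and (408,297). There is also a flat grey box at (243,83), which seems to have no catch. The case at (305,192) is the farthest of the three from the base at (320,390), with the pad (216,212) on its left, the tub (428,223) on its right and the wrench (322,117) behind. I'll confirm with a crop and measure.

```bash
cat > h.py <<'E'
import numpy as np, cv2
from scipy.spatial.transform import Rotation as R
from bench import bot, solve_ik, imaging
def ray(n,uv,m=None):
    m=m or imaging.camera_model(n); K=np.array(m["K"]); r=np.array(m["rotation"])
    r=r if r.shape==(3,3) else R.from_euler("xyz",r).as_matrix()
    d=np.linalg.solve(K,[uv[0],uv[1],1.]); return np.array(m["position"],float), r@(d*[1,-1,-1])
def onz(n,uv,z,m=None):
    p,d=ray(n,uv,m); return p+d*(z-p[2])/d[2]
def tri(a,b):
    (p,d),(q,e)=a,b; s=np.linalg.lstsq(np.c_[d,-e],q-p,rcond=None)[0]
    x,y=p+d*s[0],q+e*s[1]; return (x+y)/2,np.linalg.norm(x-y)
def blobs(im,lo,hi,amin=20):
    m=cv2.inRange(cv2.cvtColor(im,cv2.COLOR_BGR2HSV),lo,hi)
    cs=cv2.findContours(m,cv2.RETR_EXTERNAL,cv2.CHAIN_APPROX_NONE)[0]
    return [c for c in cs if cv2.contourArea(c)>=amin]
def cen(c):
    M=cv2.moments(c); return np.array([M["m10"],M["m01"]])/M["m00"]
E
python3 - <<'E'
from h import *
T=cv2.imread("pics/top0.png");S=cv2.imread("pics/scene0.png")
np.set_printoptions(precision=1,suppress=True)
for n,im in(("top",T),("scene",S)):
    print(n)
    for c in blobs(im,(4,190,140),(14,255,255),8): print(" orange",cen(c),cv2.contourArea(c),onz(n,cen(c),75))
    for c in blobs(im,(105,120,60),(125,255,255),150): print(" blue",cen(c),cv2.contourArea(c),onz(n,cen(c),6))
    for c in blobs(im,(0,0,200),(179,40,255),300):
        b=cv2.boxPoints(cv2.minAreaRect(c)); print(" white",cen(c),cv2.contourArea(c),onz(n,cen(c),64)); print([onz(n,p,64)[:2] for p in b])
a=cv2.resize(T[30:240,180:350],None,fx=3,fy=2.8,interpolation=cv2.INTER_CUBIC)
cv2.imwrite("pics/crop1.png",a[:600])
E
```

```text
top
 orange [412.1 335.4] 26.5 [ 162.5 -247.9   75. ]
 orange [312.6 223.2] 19.5 [462.4  13.9  75. ]
 blue [216.  212.3] 1248.0 [497.6 296.8   6. ]
 blue [603.3 108. ] 519.5 [ 796. -851.    6.]
 white [408.4 300.2] 1656.5 [ 252.2 -242.9   64. ]
[array([ 297.3, -176.8]), array([ 305.6, -304.8]), array([ 207.7, -309.2]), array([ 199.5, -182.2])]
 white [227.5 291.7] 769.5 [279.7 246.   64. ]
[array([301.5, 313.1]), array([308.6, 185.9]), array([246.5, 181.4]), array([239.5, 308. ])]
 white [427.5 225.6] 351.5 [ 452.5 -301.    64. ]
[array([ 501.3, -265.4]), array([ 500.5, -342.5]), array([ 418.3, -339.6]), array([ 419.1, -263. ])]
 white [301.9 191.6] 1546.0 [550.  43.  64.]
[array([576.9, 119. ]), array([616.4,  -2.6]), array([523.3, -32.4]), array([484.4,  88.5])]
 white [ 78.6 122.7] 588.0 [750.7 668.5  64. ]
[array([734.1, 724. ]), array([786.1, 717. ]), array([766. , 613.8]), array([714.1, 621.2])]
scene
 orange [163.1 203.4] 22.0 [ 161.9 -249.2   75. ]
 orange [309.5 190.5] 13.0 [463.6  13.   75. ]
 blue [172.4 356.3] 164.0 [ 452.7 -532.3    6. ]
 blue [369.9 152.5] 767.5 [499.6 294.1   6. ]
```

View pics/crop1.png

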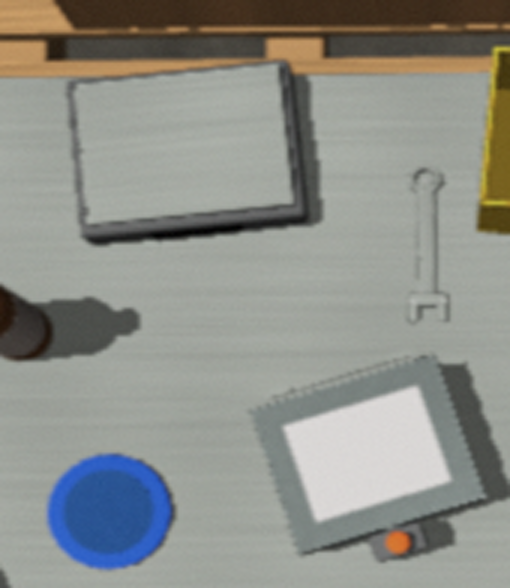

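The crop confirms it: the box at the upper left has no catch. The case with the orange button at top (312,223) and its label at (302,192) is the one. The button-to-label-centre distance is 92 mm, as specified, with yaw about 0.315. I'll check IK along the lid path and hover over the catch.

```bash
cat >> h.py <<'E'
YAW=0.315; C=np.array([550.5,42.3])
cx,cy=np.cos(YAW),np.sin(YAW)
def w(x,y,z): return [C[0]+cx*x-cy*y, C[1]+cy*x+cx*y, z]
H=14.5
def lidpt(t):          # tool centre (case x, z) whose -x bottom corner bears on the lid at angle t
    r=np.interp(t,[0,0.4],[170.5,135]); re=min(r,150)
    x=75-(150 if t>np.pi/2 else r)*np.cos(t)+14*np.sin(t)
    return x+H, 50+re*np.sin(t)+14*np.cos(t)
TH=np.r_[0.08,0.15:1.66:0.1]
E
python3 - <<'E'
from h import *
np.set_printoptions(precision=2,suppress=True)
print(bot.get_state()["orientation"])
pts=[w(-81,0,100)]+[w(lidpt(t)[0],0,lidpt(t)[1]) for t in TH]+[w(lidpt(1.65)[0]+20,0,260),w(-18,40,30),w(-18,-40,30),[498,295,25]]
for y in(YAW+np.pi/2,YAW-np.pi/2):
    q=[solve_ik(p,[np.pi,0,y]) for p in pts]
    print(y,[i for i,a in enumerate(q) if a is None]); print(*[np.array(q[i]) for i in(0,5,10,-5,-4,-3,-2,-1) if q[i] is not None],sep="\n")
print(np.round([lidpt(t) for t in TH],0).tolist())
y=YAW+np.pi/2
if solve_ik(pts[0],[np.pi,0,y]) is None or abs(solve_ik(pts[0],[np.pi,0,y])[5])>2.6: y=YAW-np.pi/2
bot.grip(0.0,40)
bot.move_ptp(w(-81,0,110),[np.pi,0,y])
s=bot.get_state();print(y,s["t"],s["tcp_pos"],s["orientation"],s["contact_force"],s["opening"])
cv2.imwrite("pics/s1.png",imaging.capture("scene")[100:300,200:460].repeat(3,0).repeat(3,1)[:600,:800])
E
```

```text
[-3.14 -0.    2.83]
1.8857963267948965 []
[-0.12  0.33 -0.57  0.67  0.    1.14]
[-0.08  0.39 -0.41  0.77  0.    1.18]
[-0.04  0.42 -0.23  0.93  0.    1.21]
[0.01 0.57 0.07 1.07 0.   1.26]
[0.02 0.58 0.27 1.27 0.   1.27]
[ 0.    0.51 -0.5   0.56  0.    1.26]
[-0.14  0.54 -0.45  0.59  0.    1.12]
[ 0.41  0.59 -0.36  0.62  0.    1.66]
-1.2557963267948966 []
[-0.12  0.33 -0.57  0.67  0.   -2.01]
[-0.08  0.39 -0.41  0.77  0.   -1.96]
[-0.04  0.42 -0.23  0.93  0.   -1.93]
[ 0.01  0.57  0.07  1.07  0.   -1.88]
[ 0.02  0.58  0.27  1.27  0.   -1.87]
[ 0.    0.51 -0.5   0.56  0.   -1.88]
[-0.14  0.54 -0.45  0.59  0.   -2.02]
[ 0.41  0.59 -0.36  0.62  0.   -1.48]
[[-72.0, 76.0], [-64.0, 86.0], [-51.0, 100.0], [-37.0, 111.0], [-26.0, 121.0], [-18.0, 132.0], [-9.0, 143.0], [0.0, 152.0], [11.0, 161.0], [22.0, 168.0], [34.0, 174.0], [47.0, 179.0], [60.0, 183.0], [74.0, 185.0], [87.0, 186.0], [101.0, 185.0], [115.0, 183.0]]
1.8857963267948965 3.0333 [473.68  17.87 110.18] [ 3.14 -0.    1.89] [ 0.03  0.14 -0.17] 0.0013078112683551503
```

View pics/s1.png

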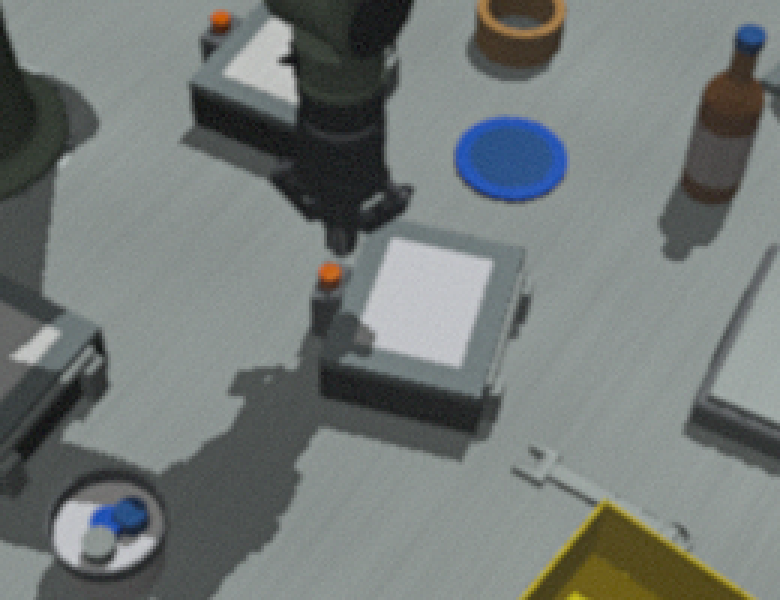

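The picture shows the closed fingertip at crop (340,245), straddling the button (330,272) and the front edge of the lid as planned. I'll press now.

```bash
python3 - <<'E'
from h import *
np.set_printoptions(precision=2,suppress=True)
def st(l):
    s=bot.get_state();print(l,round(s["t"],2),np.array(s["tcp_pos"]),np.array(s["contact_force"]))
bot.movel(w(-81,0,79),max_speed=60);st("above")
print(bot.movel(w(-81,0,66.5),max_speed=10,threshold=9));st("press")
bot.dwell(0.2);st("held")
im=imaging.capture("scene")[140:260,280:400]
cv2.imwrite("pics/s2.png",cv2.resize(im,None,fx=5,fy=5,interpolation=cv2.INTER_CUBIC))
E
```

```text
above 3.75 [473.36  17.2   78.76] [ 0.11 -0.06  0.24]
True
press 4.72 [473.6   17.19  68.99] [-1.21 -0.17  5.25]
held 4.92 [473.64  17.17  69.01] [-0.92  0.73  6.62]
```

View pics/s2.png

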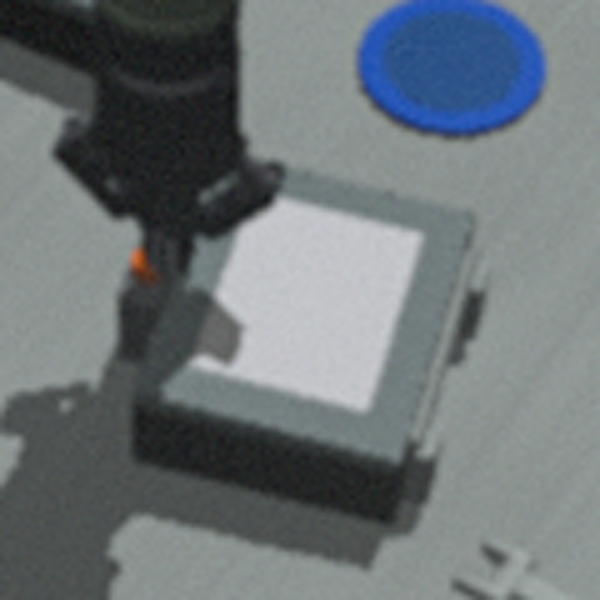

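The picture shows the button (140,262) down under the tip and the lid held. The tip is at z = 69.0 with 6.6 N, so it is fully home. Now I'll let the lid up slowly.

```bash
python3 - <<'E'
from h import *
np.set_printoptions(precision=2,suppress=True)
for t in TH:
    x,z=lidpt(t); bot.movel(w(x,0,z),max_speed=28)
    s=bot.get_state();print(round(t,2),round(s["t"],2),np.array(s["tcp_pos"]),np.array(s["contact_force"]))
cv2.imwrite("pics/s3.png",cv2.resize(imaging.capture("scene")[60:300,240:480],(600,600),interpolation=cv2.INTER_CUBIC))
E
```

```text
0.08 5.54 [482.58  20.04  76.01] [0.88 0.32 1.64]
0.15 6.17 [490.43  22.61  86.46] [1.01 0.24 0.89]
0.25 7.0 [502.69  26.58 100.33] [ 1.19 -1.04  0.93]
0.35 7.78 [516.06  30.98 111.02] [1.45 0.   0.61]
0.45 8.47 [526.06  34.31 121.34] [ 0.54 -0.79  2.06]
0.55 9.1 [533.2   36.66 132.53] [1.37 0.2  0.46]
0.65 9.73 [541.49  39.38 142.84] [ 2.43  0.3  -0.86]
0.75 10.37 [550.78  42.38 152.24] [1.78 0.45 0.5 ]
0.85 11.0 [560.88  45.67 160.63] [ 1.75 -0.28 -0.01]
0.95 11.63 [571.73  49.2  167.89] [ 1.79  0.13 -0.03]
1.05 12.27 [583.27  52.96 174.05] [ 1.11 -0.12 -0.21]
1.15 12.9 [595.29  56.9  178.93] [ 0.94  0.8  -0.11]
1.25 13.53 [607.79  60.98 182.53] [ 0.92 -0.56 -0.2 ]
1.35 14.17 [620.54  65.14 184.77] [ 0.68 -0.15 -0.68]
1.45 14.8 [633.38  69.34 185.62] [ 1.42 -0.24  0.21]
1.55 15.43 [646.29  73.48 185.21] [ 0.61 -0.52 -1.07]
1.65 16.11 [659.86  78.11 183.27] [0.76 0.08 0.75]
```

View pics/s3.png

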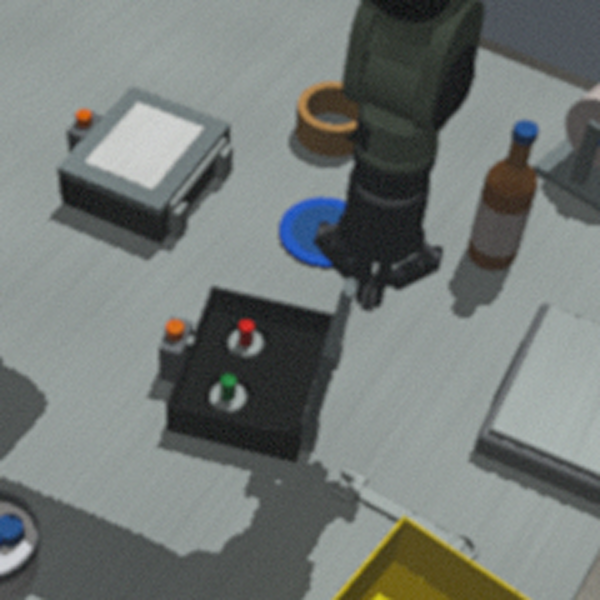

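The lid stands open at (330,370), with the finger just behind it. The green gauge is at crop (228,390), i.e. the case's −y pocket, and red is at (246,335). I'll ease off the lid, lift clear and measure the green knob.

```bash
python3 - <<'E'
from h import *
np.set_printoptions(precision=2,suppress=True)
x,z=lidpt(1.65)
bot.movel(w(x+8,0,z),max_speed=20)
bot.movel(w(x+25,0,z),max_speed=50); print(bot.get_state()["contact_force"])
bot.movel(w(x+25,0,265),max_speed=120)
bot.movel(w(-18,-40,265),max_speed=150)
bot.grip(0.6)
o={}
for n in("scene","top","wrist"):
    m=imaging.camera_model(n); im=imaging.capture(n); cv2.imwrite(f"pics/g_{n}.png",im)
    for c in blobs(im,(50,110,40),(80,255,255),6): print(n,cen(c),cv2.contourArea(c),onz(n,cen(c),45),onz(n,cen(c),56))
print("nominal",w(-18,-40,56)); s=bot.get_state(); print(s["t"],s["tcp_pos"],s["opening"])
E
```

```text
[-0.36  0.23  0.92]
scene [330.79 212.41] 31.0 [542.82   2.05  45.  ] [547.1   -4.91  56.  ]
scene [ 57.42 152.88] 121.5 [-260.32 -277.63   45.  ] [-248.04 -281.81   56.  ]
wrist [319.1  167.98] 182.5 [544.75  -3.1   45.  ] [544.12  -1.08  56.  ]
nominal [np.float64(545.7783240286511), np.float64(-1.308551638658983), 56]
19.9667 [545.77  -1.31 265.02] 0.5994577990841375
```

View pics/g_wrist.png

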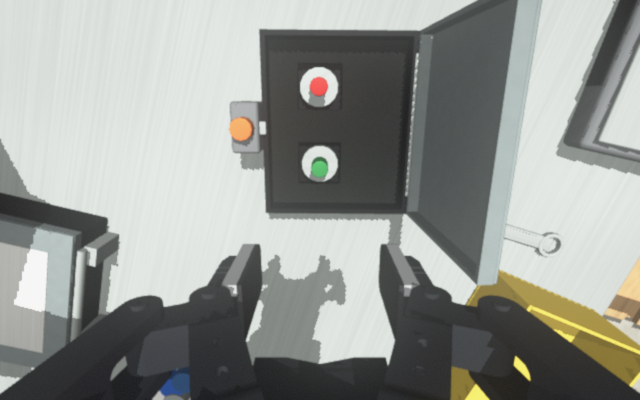

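The wrist view shows the green knob at (319,168), red at (319,88) and the lid open at right. The measured knob position of about (544.5, −2) agrees with nominal (545.8, −1.3). Now the grasp.

```bash
python3 - <<'E'
from h import *
np.set_printoptions(precision=2,suppress=True)
def st(l):
    s=bot.get_state();print(l,round(s["t"],2),np.array(s["tcp_pos"]),np.array(s["contact_force"]),round(s["opening"],3),s["gripper_force"])
g=[545.2,-1.7]
bot.movel(g+[70],max_speed=150)
print(bot.movel(g+[31],max_speed=50,threshold=8)); st("down")
bot.grip(0.0,40); st("gripped")
bot.movel(g+[60],max_speed=50); st("lifted")
bot.movel(g+[140],max_speed=120); st("up")
bot.movel(w(-60,60,140),max_speed=180); bot.movel([498.5,295.5,140],max_speed=180); st("over pad")
cv2.imwrite("pics/p_wrist.png",imaging.capture("wrist"))
E
```

```text
False
down 22.35 [545.41  -1.71  31.15] [-0.53  0.27  0.42] 0.598 0.0
gripped 22.75 [545.46  -1.77  31.43] [-0.77 -0.67  2.9 ] 0.192 39.01354193687439
lifted 23.48 [545.17  -1.71  60.03] [ 0.71  0.36 -0.94] 0.191 38.996188044548035
up 24.3 [544.62  -1.63 139.34] [ 0.02 -0.52 -0.58] 0.193 39.00568664073944
over pad 26.4 [498.4  294.58 139.91] [ 0.01  0.43 -1.37] 0.193 39.011664390563965
```

View pics/p_wrist.png

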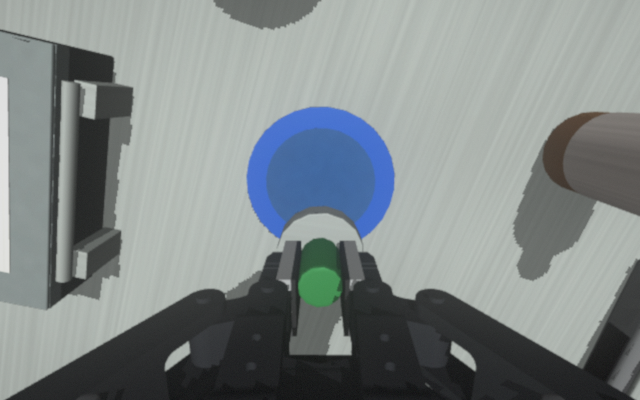

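The gauge is held upright (green knob (320,280)) over the pad (320,178). The bottle base and the other case are each about 150 mm or more from the pad centre. I'll set it down.

```bash
python3 - <<'E'
from h import *
np.set_printoptions(precision=2,suppress=True)
def st(l):
    s=bot.get_state();print(l,round(s["t"],2),np.array(s["tcp_pos"]),np.array(s["contact_force"]),round(s["opening"],3))
p=[498.5,295.5]
bot.movel(p+[35],max_speed=120); bot.dwell(0.2); st("near")
print(bot.movel(p+[20.5],max_speed=12,threshold=4)); bot.dwell(0.2); st("set")
bot.grip(0.5); st("open")
bot.movel(p+[90],max_speed=60); bot.movel([420,250,260],max_speed=150); bot.dwell(0.3); st("away")
T=imaging.capture("top");S=imaging.capture("scene")
for n,im in(("top",T),("scene",S)):
    for c in blobs(im,(50,110,40),(80,255,255),6): print(n,cen(c),cv2.contourArea(c),onz(n,cen(c),35))
v=lambda i:cv2.resize(i,(390,390),interpolation=cv2.INTER_CUBIC)
cv2.imwrite("pics/end.png",np.hstack([v(T[110:290,180:360]),v(S[90:270,250:430])]))
E
```

```text
near 27.68 [499.08 295.76  35.79] [-0.66  0.5  -1.51] 0.192
True
set 28.77 [498.39 295.45  23.4 ] [-0.63  0.76  5.67] 0.194
open 29.14 [497.23 294.96  22.26] [-0.33 -0.38  0.25] 0.497
away 32.15 [419.94 249.98 259.56] [-0.12 -0.4  -0.79] 0.499
top [213.25 211.36] 17.0 [499.18 296.22  35.  ]
scene [ 16.44 182.18] 29.0 [-271.97 -415.49   35.  ]
scene [370.8  143.95] 10.0 [495.29 302.21  35.  ]
scene [ 54.03 155.1 ] 24.5 [-272.2  -285.55   35.  ]
scene [ 83.   134.25] 6.0 [-272.33 -176.86   35.  ]
scene [107.12 116.92] 8.0 [-272.33  -80.04   35.  ]
scene [130.92 100.03] 6.5 [-271.53   21.01   35.  ]
```

View pics/end.png

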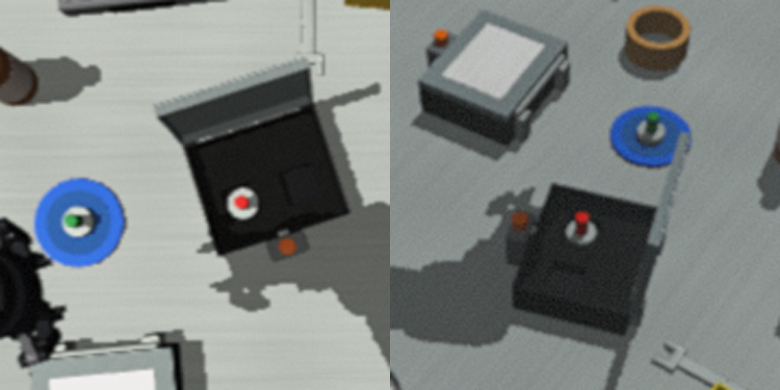

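The green gauge stands in the middle of the pad (left view (77,220)). The red one is in its pocket (242,202), the lid is open and the arm is clear.

```bash
python3 -c "
from bench import bot
print(bot.sign_off())"
```

```text
the job is handed in; nothing more can be done
None
```

I handed the job in at about 32 s of the 66 s allowed: I let the lid up slowly to its stop, and the green gauge stands on the blue pad. The red gauge is still in its pocket and I saw nothing else disturbed, but no verdict came back at sign-off.

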